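# Set out the row of bud vases from their gift boxes onto the display stand

## Task

Opening the pottery stall: take the four bud vases out of their gift boxes and stand them gently upright in the four round seats of the wooden display stand, one to a seat, in the same left-to-right order as their boxes, so that the seller finds the right box when one is sold. Never tip over or drop a vase, and leave the bowl, the mug and the pumpkin where they are.

Things in the scene. Friction and masses are not known exactly. Their poses are not given: they have to be found in the camera images.
- turquoise_vase (a point): Centre (on the axis, 54 mm above its foot, 54 mm below its top) of the loose ceramic bud vase with turquoise glaze. z axis up along the vase. Round, 108 mm tall, about 180 g: foot 40 mm across, belly 55 mm across from 24 to 36 mm above the foot, straight neck 26 mm across from 64 to 94 mm above the foot (best gripped there, about 80 to 84 mm above the foot), lip 34 mm across at the top. At the start it stands upright in the gift box of the same colour.
- red_vase (a point): Centre (on the axis, 54 mm above its foot, 54 mm below its top) of the loose ceramic bud vase with red glaze. z axis up along the vase. Round, 108 mm tall, about 180 g: foot 40 mm across, belly 55 mm across from 24 to 36 mm above the foot, straight neck 26 mm across from 64 to 94 mm above the foot (best gripped there, about 80 to 84 mm above the foot), lip 34 mm across at the top. At the start it stands upright in the gift box of the same colour.
- yellow_vase (a point): Centre (on the axis, 54 mm above its foot, 54 mm below its top) of the loose ceramic bud vase with mustard-yellow glaze. z axis up along the vase. Round, 108 mm tall, about 180 g: foot 40 mm across, belly 55 mm across from 24 to 36 mm above the foot, straight neck 26 mm across from 64 to 94 mm above the foot (best gripped there, about 80 to 84 mm above the foot), lip 34 mm across at the top. At the start it stands upright in the gift box of the same colour.
- cobalt_vase (a point): Centre (on the axis, 54 mm above its foot, 54 mm below its top) of the loose ceramic bud vase with dark cobalt-blue glaze. z axis up along the vase. Round, 108 mm tall, about 180 g: foot 40 mm across, belly 55 mm across from 24 to 36 mm above the foot, straight neck 26 mm across from 64 to 94 mm above the foot (best gripped there, about 80 to 84 mm above the foot), lip 34 mm across at the top. At the start it stands upright in the gift box of the same colour.
- box_turquoise: Fixed open gift-box base of brown card with a turquoise band round its rim, in which the turquoise vase stands at the start. 80 x 80 mm outside, walls 3 mm, 45 mm high, floor 3 mm thick; origin at the centre of its underside, z up. It stands at one of the four places of the carrier, any box at any place.
- box_red: Fixed open gift-box base of brown card with a red band round its rim, in which the red vase stands at the start. 80 x 80 mm outside, walls 3 mm, 45 mm high, floor 3 mm thick; origin at the centre of its underside, z up. It stands at one of the four places of the carrier, any box at any place.
- box_yellow: Fixed open gift-box base of brown card with a yellow band round its rim, in which the yellow vase stands at the start. 80 x 80 mm outside, walls 3 mm, 45 mm high, floor 3 mm thick; origin at the centre of its underside, z up. It stands at one of the four places of the carrier, any box at any place.
- box_cobalt: Fixed open gift-box base of brown card with a dark blue band round its rim, in which the cobalt vase stands at the start. 80 x 80 mm outside, walls 3 mm, 45 mm high, floor 3 mm thick; origin at the centre of its underside, z up. It stands at one of the four places of the carrier, any box at any place.
- carrier: Fixed shallow plywood stock carrier in which the four gift boxes stand side by side. 104 mm (x) by 384 mm (y), floor 8 mm thick, side rails 30 mm high, end cheeks 62 mm high. Origin at the centre of its underside on the table, z up, y along the row (+y is towards the robot's left); the boxes stand on its floor at y = +132, +44, -44 and -132 mm, square with it.
- stand: Fixed pale wooden display stand, 116 mm (x) by 392 mm (y), top 44 mm high. Origin: centre of its underside, z up, +y along it to the robot's left. Four round seats, 62 mm across, sunk 6 mm (floor 38 mm above the origin), lined with thin dark cork, centred at y = +138, +46, -46, -138 mm, x = 0. Stand and carrier lie about parallel, one in front of the other; either can be the nearer to the robot.
- bowl: Loose turquoise bowl, 104 mm across, 45 mm high, standing to the robot's right; origin at the centre of its underside. To be left where it is.
- mug: Loose orange-brown mug, 76 mm across, 85 mm high, standing to the robot's left; origin at the centre of its underside. To be left where it is.
- pumpkin: Loose orange ceramic pumpkin with a green stalk, 94 mm across, 63 mm high, standing to the robot's left, farther out than the mug; origin at the centre of its underside. To be left where it is.
Not all that is in view belongs to the job. Leave any green look-alike of the part that bears red_vase alone. Leave any green look-alike of the part that bears turquoise_vase alone.

How it is judged:
At the end, for the whole second after the job is handed in: Each vase stands upright (within 0.08 rad), at rest, down on the floor of a seat of the stand (height within 5 mm), its axis within 13 mm of the seat's centre along and across the stand; one vase to a seat, in the left-to-right order of the boxes of their own colours (((y of box_turquoise in the frame of carrier between 0.112 and 0.152 m and y of turquoise_vase in the frame of stand between 0.125 and 0.151 m) or (y of box_turquoise in the frame of carrier between 0.024 and 0.064 m and y of turquoise_vase in the frame of stand between 0.033 and 0.059 m) or (y of box_turquoise in the frame of carrier between -0.064 and -0.024 m and y of turquoise_vase in the frame of stand between -0.059 and -0.033 m) or (y of box_turquoise in the frame of carrier between -0.152 and -0.112 m and y of turquoise_vase in the frame of stand between -0.151 and -0.125 m)) and x of turquoise_vase in the frame of stand between -0.013 and 0.013 m and z of turquoise_vase in the frame of stand between 0.087 and 0.097 m and angle between each of turquoise_vase, red_vase, yellow_vase, cobalt_vase's own z axis and vertical below 0.08 rad and linear speed of each of vase_turquoise, vase_red, vase_yellow, vase_cobalt below 0.02 m/s and angular speed of each of vase_turquoise, vase_red, vase_yellow, vase_cobalt below 0.2 rad/s and ((y of box_red in the frame of carrier between 0.112 and 0.152 m and y of red_vase in the frame of stand between 0.125 and 0.151 m) or (y of box_red in the frame of carrier between 0.024 and 0.064 m and y of red_vase in the frame of stand between 0.033 and 0.059 m) or (y of box_red in the frame of carrier between -0.064 and -0.024 m and y of red_vase in the frame of stand between -0.059 and -0.033 m) or (y of box_red in the frame of carrier between -0.152 and -0.112 m and y of red_vase in the frame of stand between -0.151 and -0.125 m)) and x of red_vase in the frame of stand between -0.013 and 0.013 m and z of red_vase in the frame of stand between 0.087 and 0.097 m and ((y of box_yellow in the frame of carrier between 0.112 and 0.152 m and y of yellow_vase in the frame of stand between 0.125 and 0.151 m) or (y of box_yellow in the frame of carrier between 0.024 and 0.064 m and y of yellow_vase in the frame of stand between 0.033 and 0.059 m) or (y of box_yellow in the frame of carrier between -0.064 and -0.024 m and y of yellow_vase in the frame of stand between -0.059 and -0.033 m) or (y of box_yellow in the frame of carrier between -0.152 and -0.112 m and y of yellow_vase in the frame of stand between -0.151 and -0.125 m)) and x of yellow_vase in the frame of stand between -0.013 and 0.013 m and z of yellow_vase in the frame of stand between 0.087 and 0.097 m and ((y of box_cobalt in the frame of carrier between 0.112 and 0.152 m and y of cobalt_vase in the frame of stand between 0.125 and 0.151 m) or (y of box_cobalt in the frame of carrier between 0.024 and 0.064 m and y of cobalt_vase in the frame of stand between 0.033 and 0.059 m) or (y of box_cobalt in the frame of carrier between -0.064 and -0.024 m and y of cobalt_vase in the frame of stand between -0.059 and -0.033 m) or (y of box_cobalt in the frame of carrier between -0.152 and -0.112 m and y of cobalt_vase in the frame of stand between -0.151 and -0.125 m)) and x of cobalt_vase in the frame of stand between -0.013 and 0.013 m and z of cobalt_vase in the frame of stand between 0.087 and 0.097 m); the robot touches nothing.
It fails at once if a vase is tipped over (more than 35 degrees from upright) (angle between any of turquoise_vase, red_vase, yellow_vase, cobalt_vase's own z axis and vertical above 0.61 rad).
It fails at once if a vase is dropped (falls free of everything at over 0.6 m/s, a drop of about 20 mm) ((contact force between vase_turquoise and anything else below 0.001 N and linear speed of vase_turquoise above 0.6 m/s) or (contact force between vase_red and anything else below 0.001 N and linear speed of vase_red above 0.6 m/s) or (contact force between vase_yellow and anything else below 0.001 N and linear speed of vase_yellow above 0.6 m/s) or (contact force between vase_cobalt and anything else below 0.001 N and linear speed of vase_cobalt above 0.6 m/s)).
It fails at once if the bowl, the mug or the pumpkin is pushed out of its place (more than 25 mm) (distance of any of bowl, mug, pumpkin from where it was at the start of the episode above 0.025 m).
It also fails if it takes over 109 s, if anything falls off the work surface, if the arm or the gripper's body presses on something with over 40 N, if the wrist force passes 120 N, or if a joint passes its speed limit or range.

## Robot

A 7-joint arm with a two-finger parallel gripper is mounted at the origin on the work surface. World frame = base frame: x ahead of the robot, y to its left, z up, the work surface at z = 0. Lengths are in m, angles in rad, forces in N, time in s.
With the tool pointing down it reaches from about 0.425 to 0.875 m from the base axis. Payload 4.7 kg.
Tool frame: the origin (TCP) lies on the centre line of the jaws, within the pads' length; the fingertips stand 19 mm ahead of it and the grasp point (between the pads) is the TCP; x points along the fingers, z is the direction in which the jaws open and shut, and the axes are right-handed (so a half turn about x gives the same grasp; the last joint's range is limited). The gripper opens to 87 mm and grips with 3 to 60 N. Pads are 19 mm wide; open, the fingers measure 117 mm over their backs; the gripper's body (75 mm by 190 mm) begins 51 mm behind the grasp point.
Start: joints at [-1.196, 0.321, -0.07, 1.45, 0.023, 1.371, -0.057], TCP at [0.229, 0.608, 0.242] pointing down, gripper open.
Joint ranges: [-2.86, 2.86], [-0.3, 2.09], [-1.38, 1.24], [0.06, 2.45], [-1.56, 4.7], [0.09, 2.05], [-2.69, 2.69]. Speed limits (rad/s): [2.57, 2.57, 3.14, 3.14, 3.14, 3.14, 3.14].

## Interface

Orientations are given as a unit quaternion [w, x, y, z].
In Python, from bench import ctrl gives the robot as it stands. The module is installed in compiled form; this text tells all that it offers.
- The arm moves only by the tool play_rows, never from a script. Its argument "increments" is a list that holds one entry, the list of rows, each a list of 5 numbers: the closure, from 0 (fully open) to 1 (shut), then the shift along the world's x, y, z in m, then the turn about the world's z in degrees. In form: [[[claw, tx, ty, tz, spin], ...]]. A call has 1 to 10 rows; each row is the pose to reach, as a shift and turn from the pose commanded when the call began; what a row does not reach only later rows make up. A row lasts 1/10 s, in which the tool goes at most 50 mm and 8.59 degrees, less where a joint would pass 70% of its speed; a pose out of reach is approached as far as the arm can. A call with a gripper value outside its range is refused whole. The fingers move at their own pace and stop on an object; "grip_force" is the grip in N (left out, the last holds). Time passes only in rows, so rows that repeat a pose let the fingers close. It gives the time, the measured TCP pose, the force and the opening at its end, in the units of the state.
- ctrl.observe(): the state, without advancing time (a new reading comes with each control period).
- ctrl.capture(name): name is "scene" or "top"; returns the picture (420x560x3 uint8, blue, green, red); there is no depth.
- ctrl.camera_params(name): a dict with "K" (3x3 intrinsics, pixels), "xyz" and "attitude" of the camera in the world. Camera axes: x right, y down, z forward; pixel columns grow to the right and rows downward; lengths in m; the calibration is good to about 2 mm. A picture is of the moment at which its call begins. camera_params takes no time and is no camera call.
- ctrl.sign_off(): hands the job in, once; it reports no verdict.
The state is a dict: "time": time; "joint_positions": joint angles; "qd": joint speeds; "effort": joint torques, N m; "position": TCP position; "eef_rot": TCP orientation; "wrist_force": force on the tool from outside, world axes, zero at the start; "torque": the same for the moment, N m; "grip_width": opening from 0.0 (shut) to 1.0 (fully open).
Only numpy, scipy, OpenCV 4.12 (cv2) and the standard library are available. Lean on these libraries where they do the work, as an engineer would, in place of code of your own. Each camera call takes 0.05 s, during which the arm holds its last target.

## Working session

There is one attempt and no reset: what is moved stays moved. The work goes in short steps, Python scripts to look and compute and a tool call to move; the robot and the scene stay as the last step left them, time stands still between calls to the robot, and variables do not carry over. Pictures are saved under pics/ and viewed, and the job is handed in when it is done.

Besides the shell and the picture viewer there is one more tool, called after ">>>" as name(argument=value, ...), one argument or row to a line, values as JSON. play_rows: Moves the arm, as the interface text tells. Its arguments: {"type":"object","properties":{"increments":{"type":"array","items":{"type":"array","items":{"type":"array","items":{"type":"number"}}}},"grip_force":{"type":"number"}},"required":["increments"]}

```bash
mkdir -p pics; ls; python3 - <<'E'
from bench import ctrl
import cv2
print(ctrl.observe())
for n in("scene","top"):
    cv2.imwrite(f"pics/{n}0.png",ctrl.capture(n)); print(n,ctrl.camera_params(n))
E
```

```text
pics
{'time': 0.0, 'joint_positions': array([-1.19592269,  0.32182596, -0.07009184,  1.45165414,  0.02264345,
        1.37077981, -0.05690749]), 'qd': array([ 0.0010713 ,  0.00133994,  0.00206605,  0.00125381, -0.00027521,
        0.00048039, -0.0021015 ]), 'effort': array([ 6.39488599e-05, -4.91297007e+01, -4.04020138e-01, -3.12524164e+01,
       -6.38593454e-02,  4.38009342e-02,  1.76032217e-04]), 'position': array([0.22932588, 0.60766507, 0.24047009]), 'eef_rot': array([ 0.5810665 , -0.40260986,  0.58210219,  0.40177614]), 'wrist_force': array([ 0.15330334, -0.06550455, -0.19591248]), 'torque': array([ 0.00835895,  0.00815778, -0.0112825 ]), 'grip_width': 0.9982827237928595}
scene {'K': array([[434.73190139,   0.        , 279.8634937 ],
       [  0.        , 434.73190139, 215.17046644],
       [  0.        ,   0.        ,   1.        ]]), 'xyz': array([0.96103105, 0.40525402, 1.23556892]), 'attitude': array([-0.11071122,  0.40531643,  0.87939083, -0.22390485])}
top {'K': array([[525.59000499,   0.        , 282.20923311],
       [  0.        , 525.59000499, 207.33726794],
       [  0.        ,   0.        ,   1.        ]]), 'xyz': array([ 0.15012019, -0.0098819 ,  1.58038514]), 'attitude': array([ 0.07137814, -0.68040543,  0.72546236, -0.07521948])}
```

View pics/scene0.png

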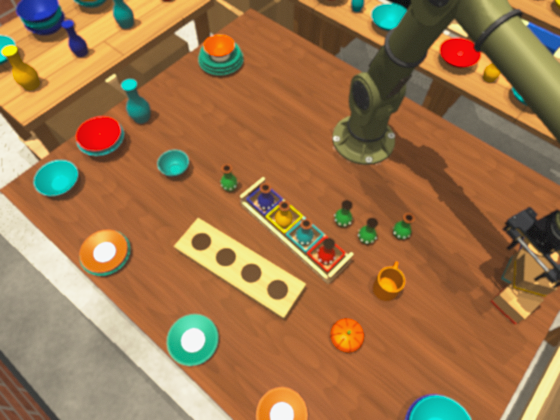

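View pics/top0.png

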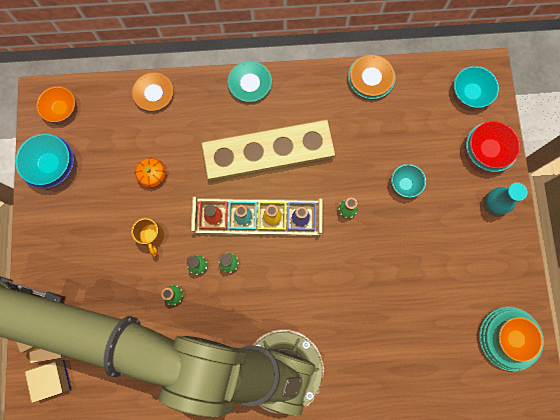

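```bash
python3 - <<'E'
import cv2
t=cv2.imread("pics/top0.png");s=cv2.imread("pics/scene0.png")
cv2.imwrite("pics/t1.png",cv2.resize(t[115:245,185:345],None,fx=5,fy=4.6,interpolation=cv2.INTER_CUBIC)[:, :])
cv2.imwrite("pics/t1.png",cv2.resize(t[115:235,185:345],None,fx=5,fy=5,interpolation=cv2.INTER_CUBIC))
cv2.imwrite("pics/s1.png",cv2.resize(s[160:290,235:360],None,fx=4.6,fy=4.6,interpolation=cv2.INTER_CUBIC))
cv2.imwrite("pics/s2.png",cv2.resize(s[210:320,165:315],None,fx=5,fy=5,interpolation=cv2.INTER_CUBIC))
E
```

```text
(no output)
```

View pics/t1.png

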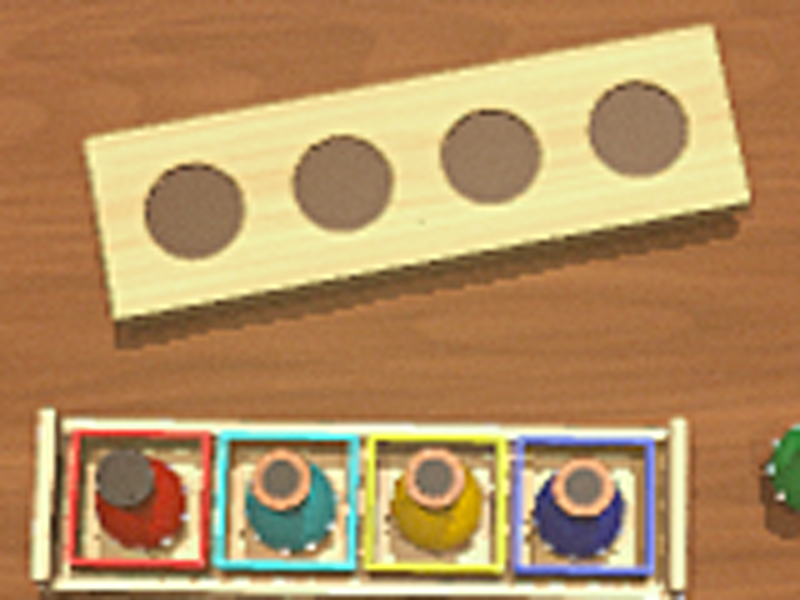

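View pics/s1.png

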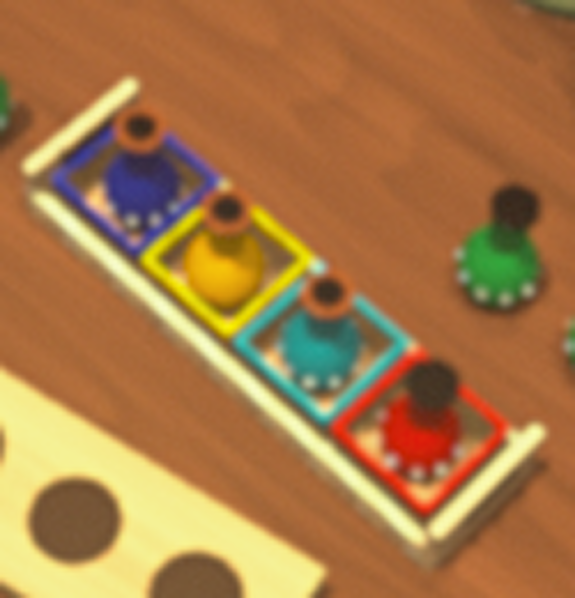

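View pics/s2.png

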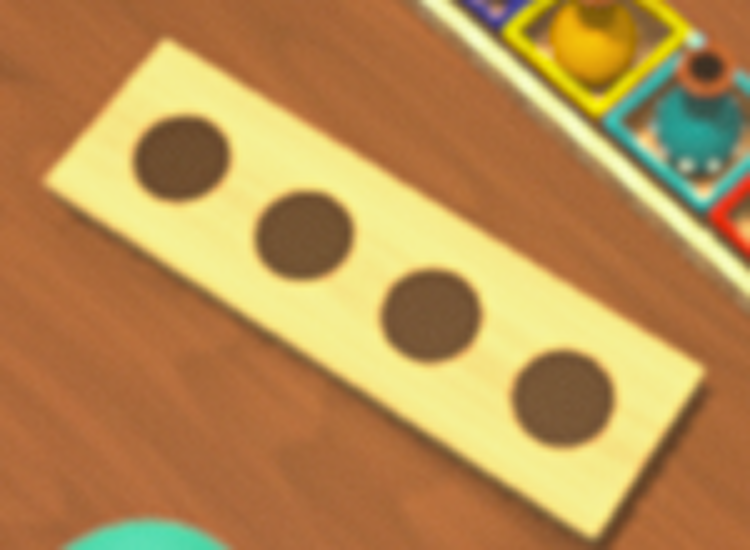

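```bash
cat > h.py <<'E'
import numpy as np
from scipy.spatial.transform import Rotation as R
from bench import ctrl
def cam(n):
    p=ctrl.camera_params(n);w,x,y,z=p["attitude"];return p["K"],np.array(p["xyz"]),R.from_quat([x,y,z,w]).as_matrix()
def ray(n,uv):
    K,o,M=cam(n);d=M@np.linalg.solve(K,[uv[0],uv[1],1]);return o,d/np.linalg.norm(d)
def tri(a,b):
    o1,d1=ray("top",a);o2,d2=ray("scene",b)
    s=np.linalg.lstsq(np.c_[d1,-d2],o2-o1,rcond=None)[0]
    p,q=o1+s[0]*d1,o2+s[1]*d2
    return (p+q)/2,np.linalg.norm(p-q)
def atz(n,uv,z):
    o,d=ray(n,uv);return o+d*(z-o[2])/d[2]
def proj(n,p):
    K,o,M=cam(n);c=K@(M.T@(np.array(p)-o));return c[:2]/c[2]
def un(c,off,f):return [(c[0]+.5)/f-.5+off[0],(c[1]+.5)/f-.5+off[1]]
E
python3 - <<'E'
from h import *
T={'red':(125,477),'turq':(282,480),'yel':(436,478),'cob':(583,487)}
S={'cob':(141,127),'yel':(228,209),'turq':(327,292),'red':(432,383)}
for k in T:
    a=un(T[k],(185,115),5);b=un(S[k],(235,160),4.6);p,e=tri(a,b);print(k,p.round(4),round(e,4),atz("top",a,.119).round(4)[:2],atz("scene",b,.119).round(4)[:2])
T=[(195,211),(343,183),(491,156),(638,128)];S=[(563,399),(431,315),(304,235),(181,158)]
for c,d in zip(T,S):
    a=un(c,(185,115),5);b=un(d,(165,210),5);p,e=tri(a,b);print(p.round(4),round(e,4),atz("top",a,.042).round(4)[:2],atz("scene",b,.042).round(4)[:2])
# stand corners top (top face z .044)
for c in [(85,138),(712,24),(749,202),(115,319)]: print('cornT',atz("top",un(c,(185,115),5),.044).round(4)[:2])
for c in [(43,181),(166,37),(706,371),(598,543)]: print('cornS',atz("scene",un(c,(165,210),5),.044).round(4)[:2])
E
```

```text
red [0.4617 0.1794 0.1225] 0.0033 [0.4632 0.1784] [0.4594 0.1802]
turq [0.4543 0.0907 0.1222] 0.0033 [0.4557 0.0895] [0.4521 0.0913]
yel [0.4493 0.0042 0.123 ] 0.0046 [0.4513 0.0022] [0.4465 0.0048]
cob [ 0.4389 -0.0789  0.1235] 0.0037 [ 0.4407 -0.0807] [ 0.436  -0.0791]
[0.6404 0.1412 0.0462] 0.0041 [0.6427 0.1398] [0.6383 0.1421]
[0.6519 0.0501 0.0476] 0.004 [0.6548 0.0486] [0.6495 0.0503]
[ 0.6633 -0.041   0.0472] 0.0041 [ 0.6662 -0.0429] [ 0.6611 -0.0411]
[ 0.6752 -0.132   0.0476] 0.0042 [ 0.6784 -0.1342] [ 0.6729 -0.1326]
cornT [0.6931 0.205 ]
cornT [ 0.7422 -0.1849]
cornT [ 0.6261 -0.1981]
cornT [0.5771 0.1906]
cornS [ 0.7381 -0.1835]
cornS [ 0.6206 -0.1983]
cornS [0.5724 0.1942]
cornS [0.6896 0.2113]
```

```bash
python3 - <<'E'
from h import *
w,x,y,z=ctrl.observe()["eef_rot"];M=R.from_quat([x,y,z,w]).as_matrix();print(M.round(3));print(np.degrees(np.arctan2(M[1,2],M[0,2])))
for p in [(.6404,.1412),(.461,.18),(.44,-.079),(.675,-.132)]:
  print(proj("top",[*p,.1]))
for c in [(228,262),(197,265),(172,295),(348,208),(146,235),(150,172),(408,181)]: print(c,atz("top",c,.06).round(3)[:2])
E
```

```text
[[-0.001 -0.936  0.353]
 [-0.002  0.353  0.936]
 [-1.    -0.    -0.002]]
69.32784456184258
[220.9728015  151.67626557]
[209.97085432 212.1092526 ]
[300.4019899  213.59184877]
[312.60527184 134.86520004]
(228, 262) [0.319 0.138]
(197, 265) [0.316 0.228]
(172, 295) [0.235 0.302]
(348, 208) [ 0.456 -0.222]
(146, 235) [0.413 0.374]
(150, 172) [0.604 0.36 ]
(408, 181) [ 0.526 -0.409]
```

>>> play_rows(
  increments=[
    [[0,0.02,-0.035,0,-7],[0,0.045,-0.08,0,-15],[0,0.07,-0.125,0,-23],[0,0.095,-0.17,0,-31],[0,0.12,-0.215,0,-39],[0,0.145,-0.26,0,-47],[0,0.17,-0.305,0,-55],[0,0.195,-0.35,0,-63],[0,0.217,-0.395,0,-69],[0,0.232,-0.428,0,-69]],
  ],
  grip_force=15,
)

```text
time: 1.1
position: [0.4621, 0.1777, 0.2414]
eef_rot: [0.707, -0.001, 0.707, 0.001]
wrist_force: [0.8, -0.8, 0.1]
grip_width: 1.004
```

>>> play_rows(
  increments=[
    [[0,0,0,-0.02,0],[0,0,0,-0.05,0],[0,0,0,-0.05,0]],
  ],
)

```text
time: 1.4
position: [0.4589, 0.1786, 0.1879]
eef_rot: [0.705, -0.003, 0.709, 0.0]
wrist_force: [-0.6, -0.8, -0.4]
grip_width: 0.998
```

```bash
cat > look.py <<'E'
import sys,cv2
from h import *
i=sys.argv[1]
o=ctrl.observe();w,x,y,z=o["eef_rot"];M=R.from_quat([x,y,z,w]).as_matrix()
print(round(o["time"],2),o["position"].round(4),"yaw",np.degrees(np.arctan2(M[1,2],M[0,2])).round(2),"down",M[:,0].round(3),o["wrist_force"].round(1),o["grip_width"])
t=ctrl.capture("top");s=ctrl.capture("scene")
cv2.imwrite(f"pics/T{i}.png",t);cv2.imwrite(f"pics/S{i}.png",s)
def crop(im,c,n):
    c=np.round(c).astype(int);r=40 if n=="top" else 40;x0=max(c[0]-r,0);y0=max(c[1]-r,0)
    return x0,y0,cv2.resize(im[y0:y0+2*r,x0:x0+2*r],None,fx=5,fy=5,interpolation=cv2.INTER_CUBIC)
p=o["position"] if len(sys.argv)<5 else np.array([float(a) for a in sys.argv[2:5]])
a=crop(t,proj("top",p),"top");b=crop(s,proj("scene",p),"scene")
cv2.imwrite(f"pics/C{i}.png",np.hstack([a[2],b[2]]))
print("top off",a[:2],"scene off",b[:2],"tcp px",proj("top",p).round(1),proj("scene",p).round(1))
E
python3 look.py 1
```

```text
1.4 [0.4589 0.1786 0.1879] yaw 0.28 down [-0.007 -0.004 -1.   ] [-0.6 -0.8 -0.4] 0.9981427001577388
top off (np.int64(166), np.int64(166)) scene off (np.int64(291), np.int64(191)) tcp px [206.1 206.4] [331.  231.5]
```

View pics/C1.png

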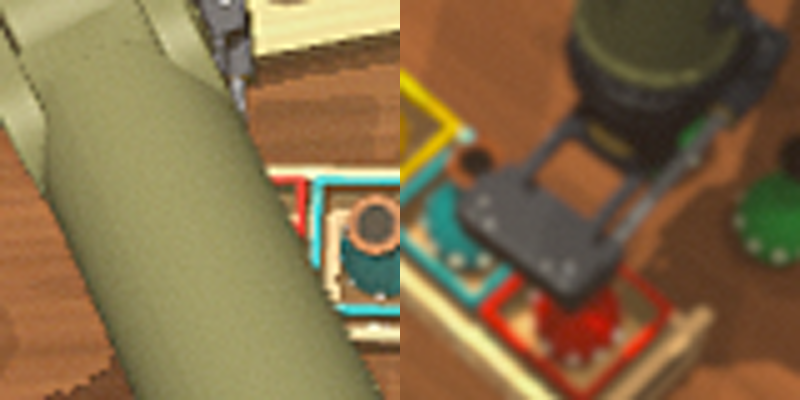

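View pics/S1.png

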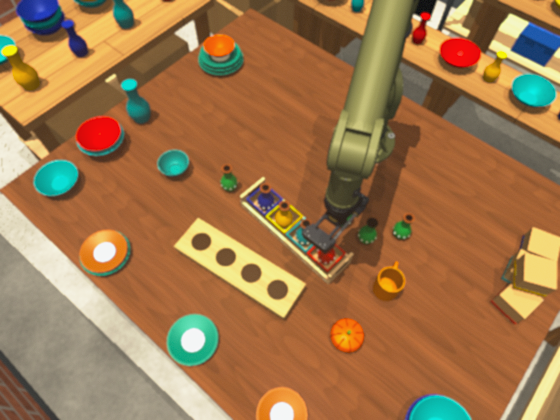

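>>> play_rows(
  increments=[
    [[0,0,0,-0.02,0],[0,0,0,-0.045,0],[0,0,0,-0.07,0],[0,0,0,-0.088,0],[0,0,0,-0.097,0],[0,0,0,-0.097,0],[0,0,0,-0.097,0]],
  ],
)

```text
time: 2.2
position: [0.4624, 0.1808, 0.0959]
eef_rot: [0.708, -0.002, 0.706, 0.002]
wrist_force: [0.2, 0.2, 0.8]
grip_width: 0.997
```

```bash
python3 look.py 2 .461 .179 .12
```

```text
2.2 [0.4624 0.1808 0.0959] yaw 0.35 down [ 0.002  0.001 -1.   ] [0.2 0.2 0.8] 0.9965432301104302
top off (np.int64(169), np.int64(171)) scene off (np.int64(288), np.int64(203)) tcp px [209.4 210.7] [327.9 242.9]
```

View pics/C2.png

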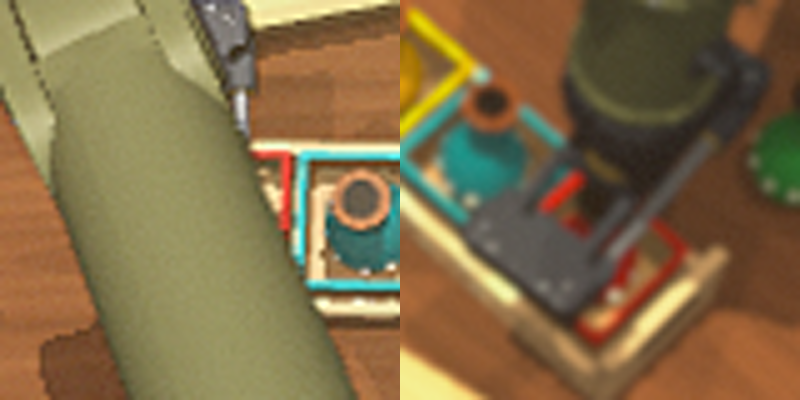

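>>> play_rows(
  increments=[
    [[0.3,0,0,0,0],[0.6,0,0,0,0],[1,0,0,0,0],[1,0,0,0,0],[1,0,0,0,0],[1,0,0,0,0],[1,0,0,0,0],[1,0,0,0,0]],
  ],
)

```text
time: 3.1
position: [0.4614, 0.1802, 0.0946]
eef_rot: [0.707, -0.002, 0.707, 0.002]
wrist_force: [-0.4, -1.1, -0.5]
grip_width: 0.37
```

```bash
python3 look.py 3 .461 .179 .12
```

```text
3.1 [0.4614 0.1802 0.0946] yaw 0.33 down [-0. -0. -1.] [-0.4 -1.1 -0.5] 0.3701467391431613
top off (np.int64(169), np.int64(171)) scene off (np.int64(288), np.int64(203)) tcp px [209.4 210.7] [327.9 242.9]
```

View pics/C3.png

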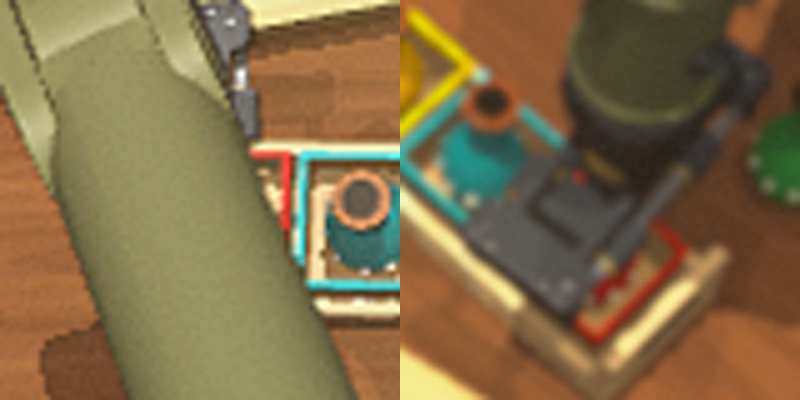

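>>> play_rows(
  increments=[
    [[1,0,0,0,0],[1,0,0,0,0],[1,0,0,0,0]],
  ],
)

```text
time: 3.5
position: [0.4614, 0.1802, 0.0946]
eef_rot: [0.707, -0.002, 0.707, 0.002]
wrist_force: [-0.9, 0.4, -0.4]
grip_width: 0.37
```

>>> play_rows(
  increments=[
    [[1,0,0,0.003,0],[1,0,0,0.008,0],[1,0,0,0.015,0],[1,0,0,0.015,0]],
  ],
)

```text
time: 3.9
position: [0.4623, 0.1805, 0.1109]
eef_rot: [0.708, -0.002, 0.706, 0.002]
wrist_force: [0.5, 1.0, -1.5]
grip_width: 0.375
```

```bash
python3 look.py 4 .461 .179 .12
```

```text
3.9 [0.4623 0.1805 0.1109] yaw 0.33 down [ 0.002  0.001 -1.   ] [ 0.5  1.  -1.5] 0.37533197002852714
top off (np.int64(169), np.int64(171)) scene off (np.int64(288), np.int64(203)) tcp px [209.4 210.7] [327.9 242.9]
```

View pics/C4.png

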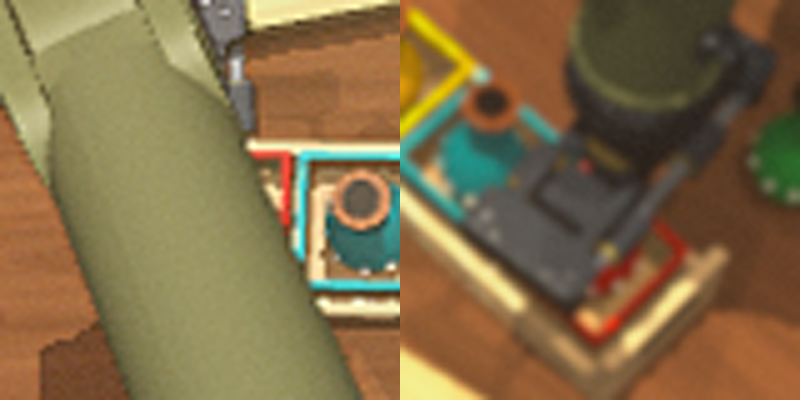

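>>> play_rows(
  increments=[
    [[1,0,0,0.015,0],[1,0,0,0.04,0],[1,0,0,0.06,0],[1,0,0,0.07,0],[1,0.015,-0.003,0.07,0],[1,0.04,-0.009,0.07,0],[1,0.075,-0.016,0.07,0],[1,0.11,-0.024,0.07,0],[1,0.145,-0.031,0.07,0],[1,0.165,-0.035,0.07,0]],
  ],
)

```text
time: 5.0
position: [0.6291, 0.143, 0.1775]
eef_rot: [0.707, -0.002, 0.707, 0.0]
wrist_force: [0.2, -0.2, -1.4]
grip_width: 0.371
```

>>> play_rows(
  increments=[
    [[1,0.009,-0.002,0,0],[1,0.014,-0.003,0,0],[1,0.014,-0.003,-0.01,0],[1,0.014,-0.003,-0.01,0],[1,0.014,-0.003,-0.01,0]],
  ],
)

```text
time: 5.5
position: [0.6392, 0.1428, 0.1689]
eef_rot: [0.707, -0.002, 0.708, 0.002]
wrist_force: [0.2, 0.7, -3.0]
grip_width: 0.371
```

```bash
python3 look.py 5 .64 .141 .08
```

```text
5.5 [0.6392 0.1428 0.1689] yaw 0.39 down [-0.002  0.    -1.   ] [ 0.2  0.7 -3. ] 0.3707650761124687
top off (np.int64(182), np.int64(114)) scene off (np.int64(237), np.int64(245)) tcp px [221.8 153.9] [276.6 285.1]
```

View pics/C5.png

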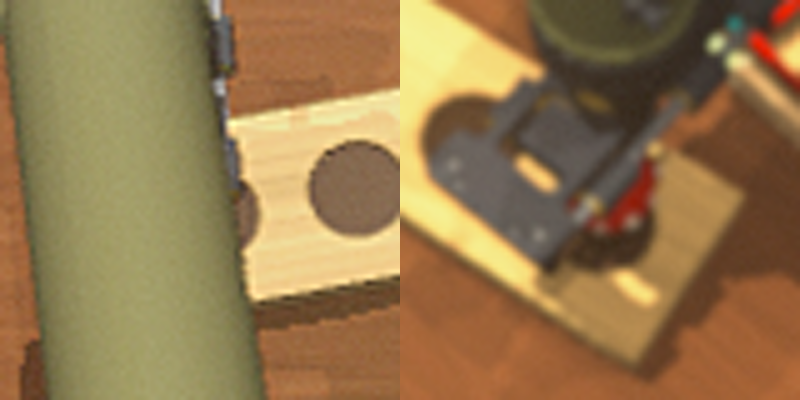

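View pics/S5.png

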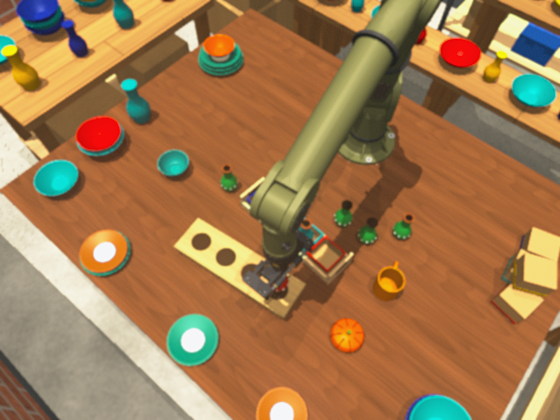

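>>> play_rows(
  increments=[
    [[1,0.001,-0.001,-0.01,0],[1,0.001,-0.001,-0.025,0],[1,0.001,-0.001,-0.036,0],[1,0.001,-0.001,-0.041,0],[1,0.001,-0.001,-0.043,0],[1,0.001,-0.001,-0.045,0],[1,0.001,-0.001,-0.045,0]],
  ],
)

```text
time: 6.3
position: [0.6417, 0.1412, 0.1247]
eef_rot: [0.707, -0.002, 0.707, 0.002]
wrist_force: [-0.0, -0.5, -2.2]
grip_width: 0.369
```

>>> play_rows(
  increments=[
    [[1,0,0,-0.001,0],[1,0,0,-0.001,0],[1,0,0,-0.001,0]],
  ],
)

```text
time: 6.6
position: [0.6416, 0.1412, 0.1238]
eef_rot: [0.707, -0.002, 0.707, 0.002]
wrist_force: [0.3, 0.5, -1.3]
grip_width: 0.369
```

```bash
python3 look.py 6 .64 .141 .08
```

```text
6.6 [0.6416 0.1412 0.1238] yaw 0.33 down [ 0.  0. -1.] [ 0.3  0.5 -1.3] 0.3685319403921389
top off (np.int64(182), np.int64(114)) scene off (np.int64(237), np.int64(245)) tcp px [221.8 153.9] [276.6 285.1]
```

View pics/C6.png

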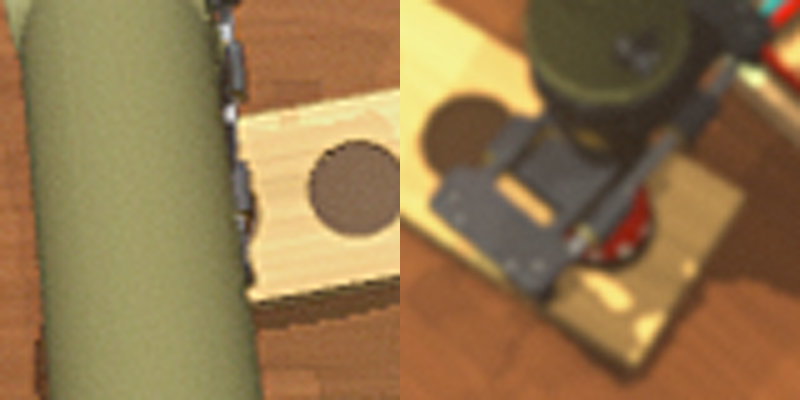

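Looks inside the seat, a little above the floor. Lower on in 1 mm steps until contact shows.

>>> play_rows(
  increments=[
    [[1,0,0,-0.001,0],[1,0,0,-0.001,0],[1,0,0,-0.001,0]],
  ],
)

```text
time: 7.0
position: [0.6415, 0.1411, 0.1225]
eef_rot: [0.707, -0.002, 0.707, 0.002]
wrist_force: [-0.0, 0.1, -2.0]
grip_width: 0.367
```

>>> play_rows(
  increments=[
    [[1,0,0,-0.001,0],[1,0,0,-0.001,0],[1,0,0,-0.001,0]],
  ],
)

```text
time: 7.3
position: [0.6416, 0.1412, 0.1217]
eef_rot: [0.707, -0.002, 0.707, 0.002]
wrist_force: [-0.0, 0.7, -1.4]
grip_width: 0.371
```

>>> play_rows(
  increments=[
    [[1,0,0,-0.0005,0],[1,0,0,-0.001,0],[1,0,0,-0.001,0]],
  ],
)

```text
time: 7.6
position: [0.6419, 0.1413, 0.1216]
eef_rot: [0.708, -0.002, 0.707, 0.002]
wrist_force: [-1.2, -0.5, 4.8]
grip_width: 0.373
```

>>> play_rows(
  increments=[
    [[0.6,0,0,0,0],[0.5,0,0,0,0],[0.4,0,0,0,0],[0.2,0,0,0,0],[0,0,0,0,0],[0,0,0,0,0],[0,0,0,0,0]],
  ],
)

```text
time: 8.3
position: [0.6415, 0.1411, 0.1205]
eef_rot: [0.707, -0.002, 0.707, 0.002]
wrist_force: [0.0, -0.7, 0.2]
grip_width: 0.861
```

>>> play_rows(
  increments=[
    [[0,0,0,0.01,0],[0,0,0,0.03,0],[0,0,0,0.06,0],[0,0,0,0.085,0],[0,-0.03,-0.01,0.085,0],[0,-0.07,-0.02,0.085,0],[0,-0.12,-0.03,0.085,0],[0,-0.16,-0.04,0.085,0],[0,-0.186,-0.05,0.085,0],[0,-0.186,-0.05,0.085,0]],
  ],
)

```text
time: 9.3
position: [0.453, 0.0901, 0.2064]
eef_rot: [0.707, -0.001, 0.707, 0.003]
wrist_force: [0.4, -0.3, 0.3]
grip_width: 1.0
```

```bash
python3 look.py 7 .64 .141 .08
```

```text
9.3 [0.453  0.0901 0.2064] yaw 0.3 down [-0.     0.002 -1.   ] [ 0.4 -0.3  0.3] 0.9996955112805165
top off (np.int64(182), np.int64(114)) scene off (np.int64(237), np.int64(245)) tcp px [221.8 153.9] [276.6 285.1]
```

View pics/C7.png

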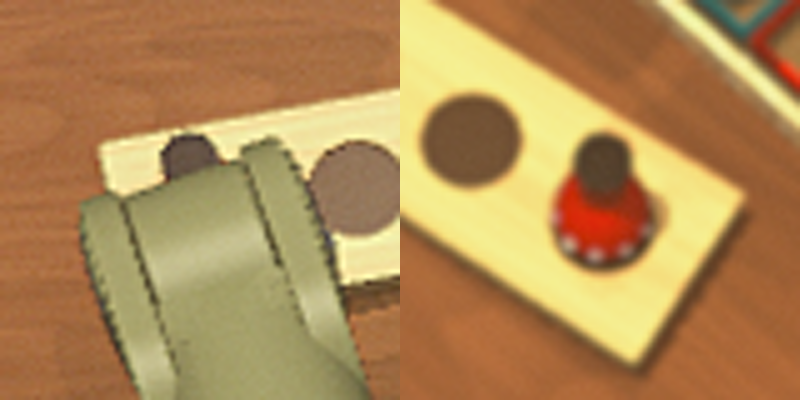

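View pics/S7.png

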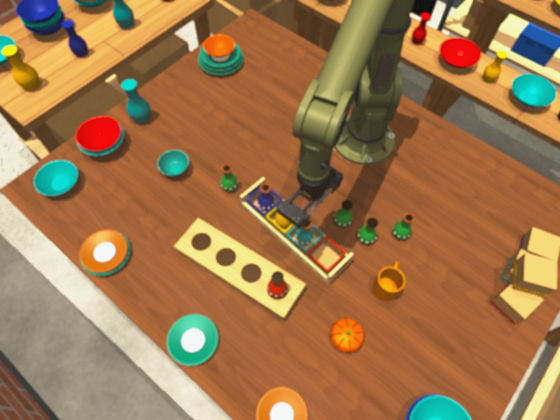

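```bash
python3 - <<'E'
from h import *
print(atz("scene",un((203,160),(237,245),5),.146)[:2], atz("top",un((190,163),(182,114),5),.146)[:2])
E
```

```text
[0.63942036 0.14197306] [0.64177945 0.13977008]
```

>>> play_rows(
  increments=[
    [[0,-0.001,0,-0.02,0],[0,-0.001,0,-0.05,0],[0,-0.001,0,-0.08,0],[0,-0.001,0,-0.1,0],[0,-0.001,0,-0.111,0],[0,-0.001,0,-0.111,0],[0.3,-0.001,0,-0.111,0],[0.6,-0.001,0,-0.111,0],[1,-0.001,0,-0.111,0],[1,-0.001,0,-0.111,0]],
  ],
)

```text
time: 10.4
position: [0.455, 0.0914, 0.0953]
eef_rot: [0.708, -0.002, 0.707, 0.002]
wrist_force: [-0.5, -0.1, -0.0]
grip_width: 0.716
```

>>> play_rows(
  increments=[
    [[1,0,0,0,0],[1,0,0,0,0],[1,0,0,0,0],[1,0,0,0,0],[1,0,0,0,0]],
  ],
)

```text
time: 10.9
position: [0.4545, 0.0912, 0.0946]
eef_rot: [0.707, -0.002, 0.707, 0.002]
wrist_force: [-0.5, 0.0, 1.1]
grip_width: 0.374
```

```bash
python3 look.py 8 .455 .09 .08
```

```text
10.9 [0.4545 0.0912 0.0946] yaw 0.33 down [ 0. -0. -1.] [-0.5  0.   1.1] 0.3740177505073592
top off (np.int64(202), np.int64(174)) scene off (np.int64(264), np.int64(190)) tcp px [241.9 213.5] [303.9 229.6]
```

View pics/C8.png

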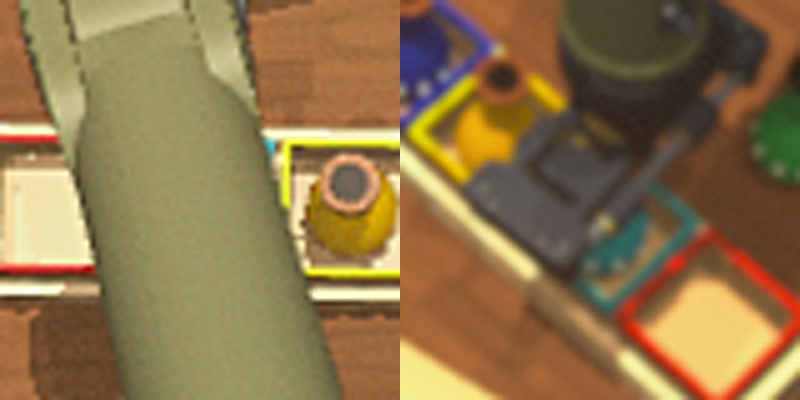

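>>> play_rows(
  increments=[
    [[1,0,0,0.004,0],[1,0,0,0.015,0],[1,0,0,0.04,0],[1,0,0,0.065,0],[1,0.005,-0.001,0.075,0],[1,0.025,-0.005,0.075,0],[1,0.06,-0.012,0.075,0],[1,0.1,-0.02,0.075,0],[1,0.14,-0.029,0.075,0],[1,0.17,-0.035,0.075,0]],
  ],
)

```text
time: 12.0
position: [0.6268, 0.0553, 0.169]
eef_rot: [0.707, -0.002, 0.707, 0.002]
wrist_force: [0.5, -0.3, -1.8]
grip_width: 0.37
```

>>> play_rows(
  increments=[
    [[1,0.018,-0.0035,0,0],[1,0.027,-0.0055,0,0],[1,0.028,-0.0055,0,0],[1,0.028,-0.0055,-0.01,0],[1,0.028,-0.0055,-0.025,0],[1,0.028,-0.0055,-0.035,0],[1,0.028,-0.0055,-0.041,0],[1,0.028,-0.0055,-0.044,0],[1,0.028,-0.0055,-0.046,0],[1,0.028,-0.0055,-0.046,0]],
  ],
)

```text
time: 13.0
position: [0.6526, 0.0507, 0.1237]
eef_rot: [0.707, -0.002, 0.707, 0.002]
wrist_force: [0.1, -0.8, -1.9]
grip_width: 0.373
```

```bash
python3 look.py 9 .652 .05 .08
```

```text
13.0 [0.6526 0.0507 0.1237] yaw 0.33 down [ 0. -0. -1.] [ 0.1 -0.8 -1.9] 0.3726010711322333
top off (np.int64(212), np.int64(108)) scene off (np.int64(210), np.int64(228)) tcp px [252.1 148.2] [249.5 268.3]
```

View pics/C9.png

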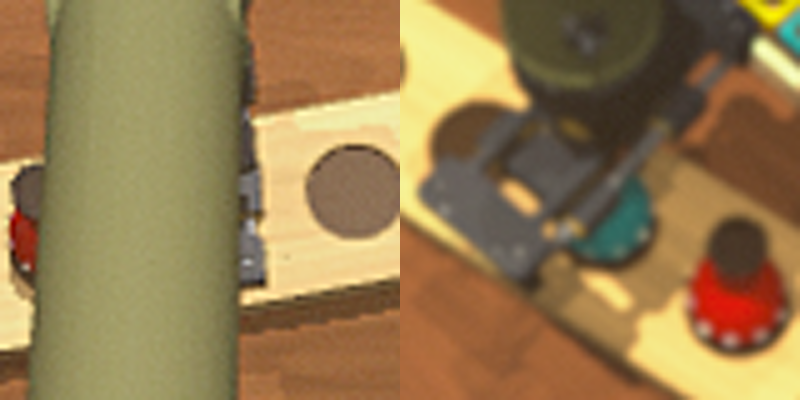

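Over seat 2, clear of the red vase. Lower to contact.

>>> play_rows(
  increments=[
    [[1,0,0,-0.001,0],[1,0,0,-0.0015,0],[1,0,0,-0.002,0],[1,0,0,-0.002,0]],
  ],
)

```text
time: 13.5
position: [0.6526, 0.0506, 0.1217]
eef_rot: [0.707, -0.002, 0.707, 0.002]
wrist_force: [0.0, -1.3, -1.1]
grip_width: 0.372
```

>>> play_rows(
  increments=[
    [[1,0,0,-0.0005,0],[1,0,0,-0.001,0],[1,0,0,-0.001,0]],
  ],
)

```text
time: 13.8
position: [0.653, 0.0506, 0.1216]
eef_rot: [0.708, -0.002, 0.707, 0.002]
wrist_force: [-2.0, -0.5, 4.6]
grip_width: 0.37
```

>>> play_rows(
  increments=[
    [[0.6,0,0,0,0],[0.5,0,0,0,0],[0.4,0,0,0,0],[0.2,0,0,0,0],[0,0,0,0,0],[0,0,0,0,0],[0,0,0,0,0]],
  ],
)

```text
time: 14.5
position: [0.6525, 0.0507, 0.1205]
eef_rot: [0.707, -0.002, 0.707, 0.002]
wrist_force: [-0.7, 0.2, -0.4]
grip_width: 0.859
```

>>> play_rows(
  increments=[
    [[0,0,0,0.01,0],[0,0,0,0.03,0],[0,0,0,0.06,0],[0,0,0,0.085,0],[0,-0.03,-0.01,0.085,0],[0,-0.075,-0.02,0.085,0],[0,-0.12,-0.03,0.085,0],[0,-0.165,-0.04,0.085,0],[0,-0.203,-0.046,0.085,0],[0,-0.203,-0.046,0.085,0]],
  ],
)

```text
time: 15.5
position: [0.4455, 0.0037, 0.206]
eef_rot: [0.707, -0.001, 0.708, 0.003]
wrist_force: [1.1, 0.3, 1.1]
grip_width: 1.0
```

```bash
python3 look.py 10 .652 .05 .08
```

```text
15.5 [0.4455 0.0037 0.206 ] yaw 0.28 down [-0.001  0.003 -1.   ] [1.1 0.3 1.1] 0.9995414517557257
top off (np.int64(212), np.int64(108)) scene off (np.int64(210), np.int64(228)) tcp px [252.1 148.2] [249.5 268.3]
```

View pics/C10.png

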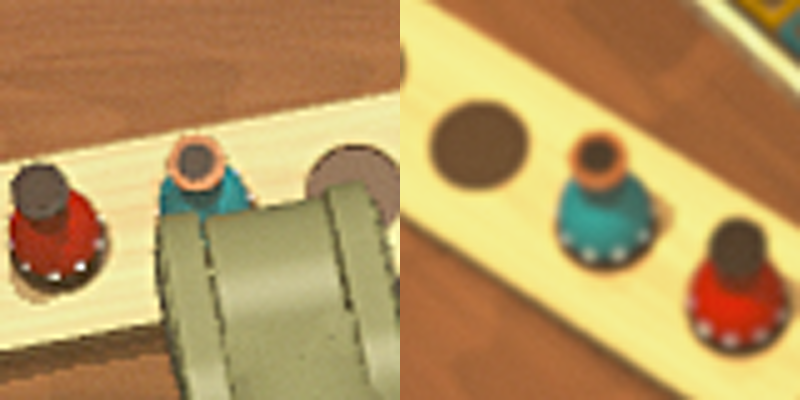

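>>> play_rows(
  increments=[
    [[0,0,0,-0.02,0],[0,0,0,-0.05,0],[0,0,0,-0.08,0],[0,0,0,-0.1,0],[0,0,0,-0.111,0],[0,0,0,-0.111,0],[0.3,0,0,-0.111,0],[0.6,0,0,-0.111,0],[1,0,0,-0.111,0],[1,0,0,-0.111,0]],
  ],
)

```text
time: 16.6
position: [0.45, 0.0048, 0.0953]
eef_rot: [0.708, -0.002, 0.707, 0.002]
wrist_force: [0.4, 0.4, 0.6]
grip_width: 0.719
```

>>> play_rows(
  increments=[
    [[1,0,0,0,0],[1,0,0,0,0],[1,0,0,0,0],[1,0,0,0,0],[1,0,0,0,0]],
  ],
)

```text
time: 17.1
position: [0.4496, 0.0047, 0.0946]
eef_rot: [0.707, -0.002, 0.707, 0.002]
wrist_force: [0.6, 0.5, -0.6]
grip_width: 0.371
```

```bash
python3 look.py 11 .449 .004 .08
```

```text
17.1 [0.4496 0.0047 0.0946] yaw 0.33 down [ 0. -0. -1.] [ 0.6  0.5 -0.6] 0.3711323398986304
top off (np.int64(232), np.int64(174)) scene off (np.int64(243), np.int64(172)) tcp px [271.5 213.7] [283.2 211.9]
```

View pics/C11.png

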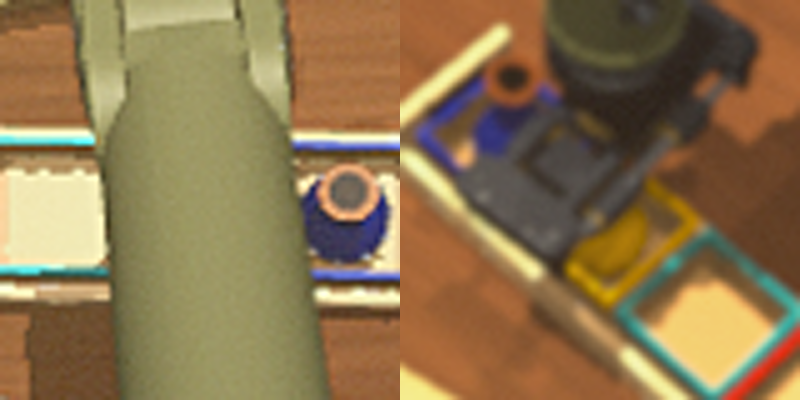

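>>> play_rows(
  increments=[
    [[1,0,0,0.004,0],[1,0,0,0.015,0],[1,0,0,0.04,0],[1,0,0,0.065,0],[1,0.005,-0.001,0.075,0],[1,0.025,-0.005,0.075,0],[1,0.065,-0.013,0.075,0],[1,0.11,-0.023,0.075,0],[1,0.155,-0.033,0.075,0],[1,0.185,-0.039,0.075,0]],
  ],
)

```text
time: 18.2
position: [0.6372, -0.035, 0.1688]
eef_rot: [0.707, -0.003, 0.707, 0.002]
wrist_force: [-0.1, -0.2, -0.6]
grip_width: 0.374
```

>>> play_rows(
  increments=[
    [[1,0.019,-0.004,0,0],[1,0.028,-0.006,0,0],[1,0.029,-0.006,0,0],[1,0.029,-0.006,-0.01,0],[1,0.029,-0.006,-0.025,0],[1,0.029,-0.006,-0.035,0],[1,0.029,-0.006,-0.041,0],[1,0.029,-0.006,-0.044,0],[1,0.029,-0.006,-0.046,0],[1,0.029,-0.006,-0.046,0]],
  ],
)

```text
time: 19.2
position: [0.6635, -0.0404, 0.1237]
eef_rot: [0.707, -0.002, 0.707, 0.002]
wrist_force: [1.0, 0.1, -1.8]
grip_width: 0.378
```

```bash
python3 look.py 12 .663 -.041 .08
```

```text
19.2 [ 0.6635 -0.0404  0.1237] yaw 0.33 down [ 0. -0. -1.] [ 1.   0.1 -1.8] 0.37759412526082886
top off (np.int64(242), np.int64(103)) scene off (np.int64(184), np.int64(212)) tcp px [282.2 142.8] [223.7 251.8]
```

View pics/C12.png

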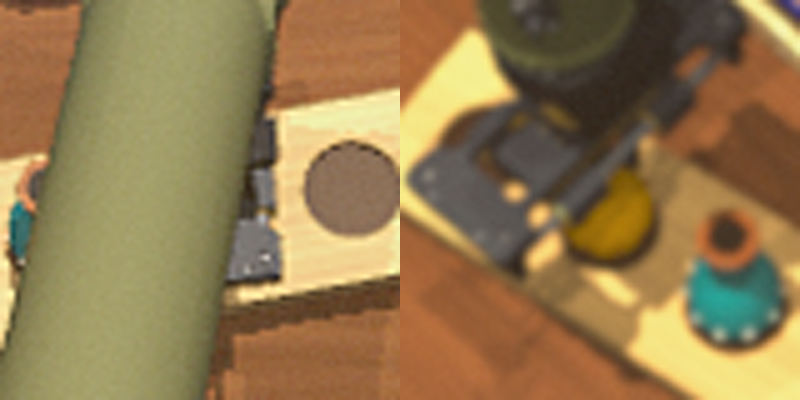

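>>> play_rows(
  increments=[
    [[1,0,0,-0.001,0],[1,0,0,-0.0015,0],[1,0,0,-0.002,0],[1,0,0,-0.002,0]],
  ],
)

```text
time: 19.7
position: [0.6636, -0.0403, 0.1218]
eef_rot: [0.707, -0.002, 0.707, 0.002]
wrist_force: [-0.2, 0.4, -0.8]
grip_width: 0.374
```

>>> play_rows(
  increments=[
    [[1,0,0,-0.0005,0],[1,0,0,-0.001,0],[1,0,0,-0.001,0]],
  ],
)

```text
time: 20.0
position: [0.664, -0.0404, 0.1217]
eef_rot: [0.708, -0.002, 0.707, 0.002]
wrist_force: [-2.5, 1.1, 4.9]
grip_width: 0.369
```

>>> play_rows(
  increments=[
    [[0.6,0,0,0,0],[0.5,0,0,0,0],[0.4,0,0,0,0],[0.2,0,0,0,0],[0,0,0,0,0],[0,0,0,0,0],[0,0,0,0,0]],
  ],
)

```text
time: 20.7
position: [0.6635, -0.0403, 0.1205]
eef_rot: [0.707, -0.002, 0.707, 0.002]
wrist_force: [1.4, 0.1, -0.5]
grip_width: 0.859
```

>>> play_rows(
  increments=[
    [[0,0,0,0.01,0],[0,0,0,0.03,0],[0,0,0,0.06,0],[0,0,0,0.085,0],[0,-0.03,-0.008,0.085,0],[0,-0.075,-0.016,0.085,0],[0,-0.12,-0.024,0.085,0],[0,-0.165,-0.032,0.085,0],[0,-0.205,-0.038,0.085,0],[0,-0.224,-0.038,0.085,0]],
  ],
)

```text
time: 21.7
position: [0.4366, -0.0796, 0.206]
eef_rot: [0.707, -0.001, 0.707, 0.002]
wrist_force: [-0.2, 0.7, -0.5]
grip_width: 1.001
```

```bash
python3 look.py 13 .663 -.041 .08
```

```text
21.7 [ 0.4366 -0.0796  0.206 ] yaw 0.21 down [ 0.     0.002 -1.   ] [-0.2  0.7 -0.5] 1.0014413080839424
top off (np.int64(242), np.int64(103)) scene off (np.int64(184), np.int64(212)) tcp px [282.2 142.8] [223.7 251.8]
```

View pics/C13.png

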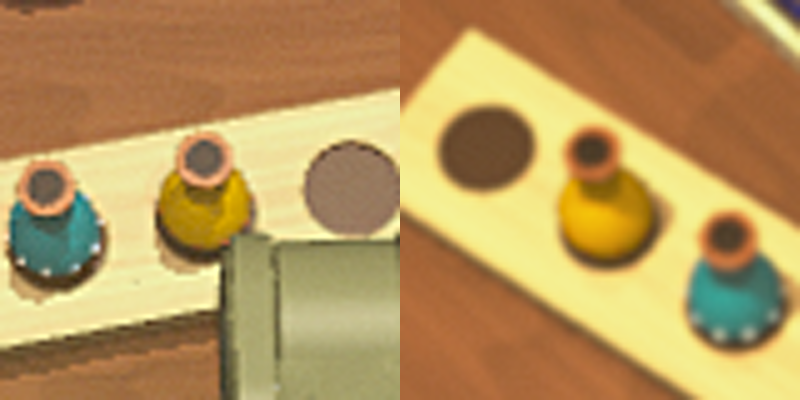

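Yellow stands in seat 3. Now cobalt.

>>> play_rows(
  increments=[
    [[0,0,0,-0.02,0],[0,0,0,-0.05,0],[0,0,0,-0.08,0],[0,0,0,-0.1,0],[0,0,0,-0.111,0],[0,0,0,-0.111,0],[0.3,0,0,-0.111,0],[0.6,0,0,-0.111,0],[1,0,0,-0.111,0],[1,0,0,-0.111,0]],
  ],
)

```text
time: 22.8
position: [0.44, -0.0783, 0.0953]
eef_rot: [0.708, -0.002, 0.707, 0.002]
wrist_force: [-1.1, -0.6, 0.0]
grip_width: 0.724
```

>>> play_rows(
  increments=[
    [[1,0,0,0,0],[1,0,0,0,0],[1,0,0,0,0],[1,0,0,0,0],[1,0,0,0,0]],
  ],
)

```text
time: 23.3
position: [0.4394, -0.0783, 0.0946]
eef_rot: [0.707, -0.002, 0.707, 0.002]
wrist_force: [-0.5, -1.0, -0.1]
grip_width: 0.37
```

```bash
python3 look.py 14 .439 -.079 .08
```

```text
23.3 [ 0.4394 -0.0783  0.0946] yaw 0.33 down [-0. -0. -1.] [-0.5 -1.  -0.1] 0.3695021046582032
top off (np.int64(260), np.int64(175)) scene off (np.int64(225), np.int64(155)) tcp px [300.2 215.3] [264.9 194.6]
```

View pics/C14.png

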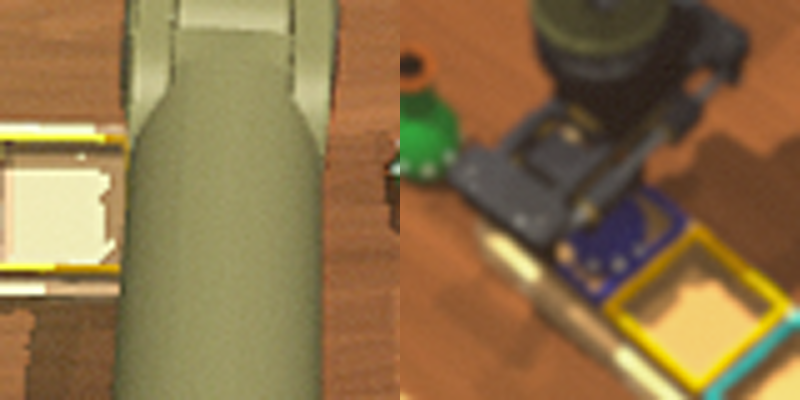

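>>> play_rows(
  increments=[
    [[1,0,0,0.004,0],[1,0,0,0.015,0],[1,0,0,0.04,0],[1,0,0,0.065,0],[1,0.005,-0.001,0.075,0],[1,0.03,-0.007,0.075,0],[1,0.075,-0.017,0.075,0],[1,0.12,-0.027,0.075,0],[1,0.165,-0.037,0.075,0],[1,0.2,-0.045,0.075,0]],
  ],
)

```text
time: 24.4
position: [0.6421, -0.1231, 0.1684]
eef_rot: [0.707, -0.003, 0.707, 0.002]
wrist_force: [-0.1, 0.4, -2.0]
grip_width: 0.371
```

>>> play_rows(
  increments=[
    [[1,0.024,-0.005,0,0],[1,0.034,-0.007,0,0],[1,0.036,-0.008,0,0],[1,0.036,-0.008,-0.01,0],[1,0.036,-0.008,-0.025,0],[1,0.036,-0.008,-0.035,0],[1,0.036,-0.008,-0.041,0],[1,0.036,-0.008,-0.044,0],[1,0.036,-0.008,-0.046,0],[1,0.036,-0.008,-0.046,0]],
  ],
)

```text
time: 25.4
position: [0.6755, -0.1314, 0.1237]
eef_rot: [0.707, -0.002, 0.707, 0.002]
wrist_force: [-0.3, 0.3, -1.2]
grip_width: 0.371
```

```bash
python3 look.py 15 .675 -.132 .08
```

```text
25.4 [ 0.6755 -0.1314  0.1237] yaw 0.33 down [ 0. -0. -1.] [-0.3  0.3 -1.2] 0.3708692305568463
top off (np.int64(272), np.int64(97)) scene off (np.int64(159), np.int64(196)) tcp px [312.2 137.1] [198.6 236.3]
```

View pics/C15.png

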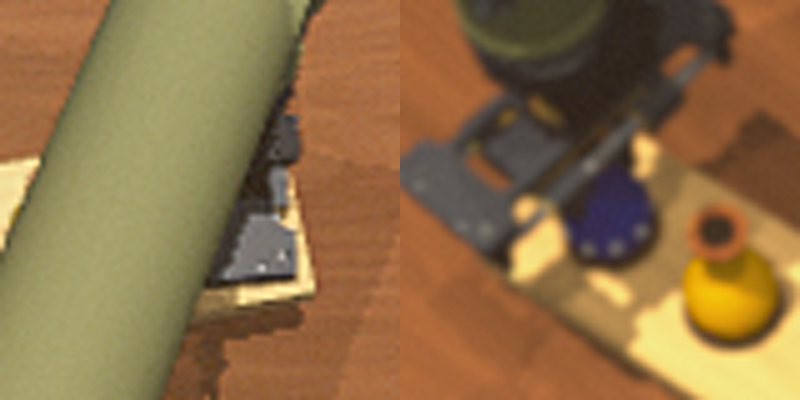

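>>> play_rows(
  increments=[
    [[1,0,0,-0.001,0],[1,0,0,-0.0015,0],[1,0,0,-0.002,0],[1,0,0,-0.002,0]],
  ],
)

```text
time: 25.9
position: [0.6756, -0.1314, 0.1217]
eef_rot: [0.707, -0.002, 0.707, 0.002]
wrist_force: [-0.6, 0.4, -1.3]
grip_width: 0.371
```

>>> play_rows(
  increments=[
    [[1,0,0,-0.0005,0],[1,0,0,-0.001,0],[1,0,0,-0.001,0]],
  ],
)

```text
time: 26.2
position: [0.6759, -0.1316, 0.1217]
eef_rot: [0.708, -0.002, 0.707, 0.002]
wrist_force: [-1.1, 0.3, 4.9]
grip_width: 0.37
```

>>> play_rows(
  increments=[
    [[0.6,0,0,0,0],[0.5,0,0,0,0],[0.4,0,0,0,0],[0.2,0,0,0,0],[0,0,0,0,0],[0,0,0,0,0],[0,0,0,0,0]],
  ],
)

```text
time: 26.9
position: [0.6755, -0.1314, 0.1205]
eef_rot: [0.707, -0.002, 0.707, 0.002]
wrist_force: [0.9, 1.2, 0.5]
grip_width: 0.861
```

>>> play_rows(
  increments=[
    [[0,0,0,0.01,0],[0,0,0,0.03,0],[0,0,0,0.06,0],[0,0,0,0.1,0],[0,-0.03,-0.02,0.13,0],[0,-0.06,-0.05,0.13,0],[0,-0.1,-0.08,0.13,0],[0,-0.14,-0.11,0.13,0],[0,-0.18,-0.14,0.13,0],[0,-0.2,-0.15,0.13,0]],
  ],
)

```text
time: 27.9
position: [0.471, -0.2861, 0.2518]
eef_rot: [0.707, 0.0, 0.707, -0.001]
wrist_force: [1.2, 0.3, 0.7]
grip_width: 1.001
```

```bash
python3 look.py 16 .66 0 .08; python3 - <<'E'
import cv2
t=cv2.imread("pics/T16.png");s=cv2.imread("pics/S16.png")
cv2.imwrite("pics/t16.png",cv2.resize(t[110:190,190:345],None,fx=5,fy=5,interpolation=cv2.INTER_CUBIC))
cv2.imwrite("pics/s16.png",cv2.resize(s[200:320,165:315],None,fx=5,fy=5,interpolation=cv2.INTER_CUBIC))
E
```

```text
27.9 [ 0.471  -0.2861  0.2518] yaw -0.1 down [ 0.001 -0.001 -1.   ] [1.2 0.3 0.7] 1.000702140701224
top off (np.int64(229), np.int64(105)) scene off (np.int64(195), np.int64(220)) tcp px [268.6 144.6] [234.7 259.6]
```

View pics/t16.png

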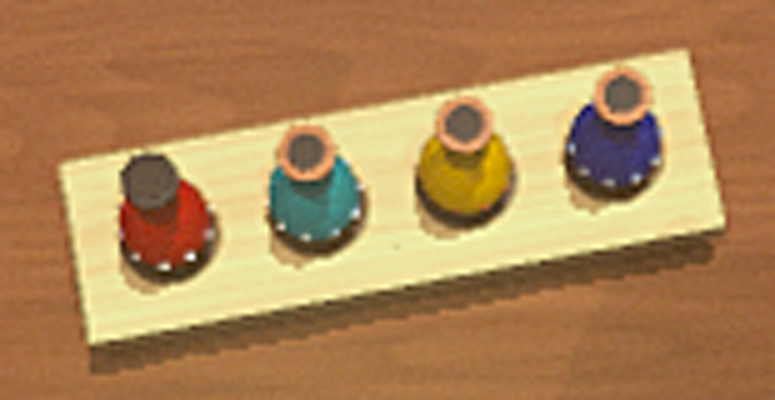

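View pics/s16.png

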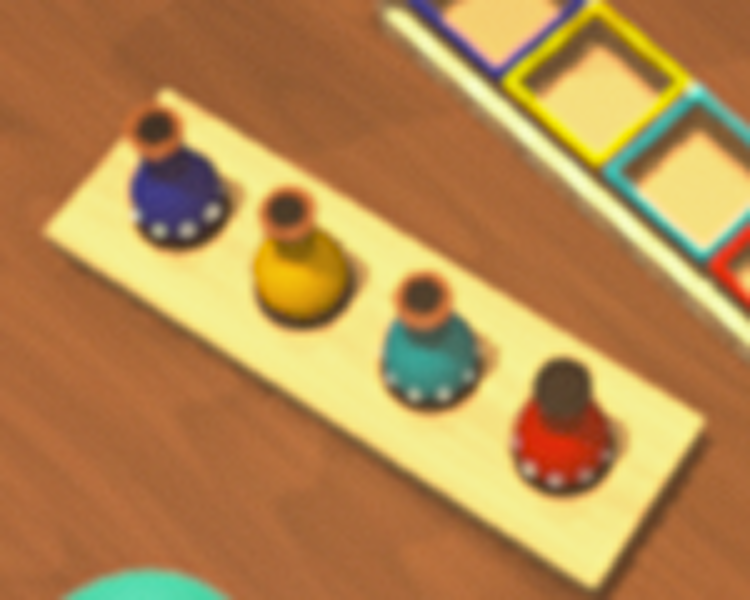

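View pics/T16.png

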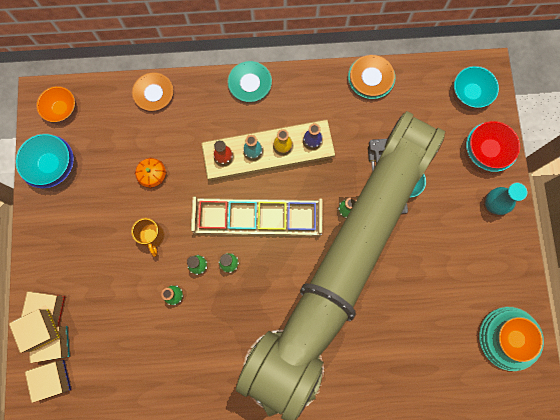

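```bash
python3 - <<'E'
from h import *
T=[(150,180),(306,153),(464,125),(622,95)];S=[(563,384),(424,297),(288,210),(155,128)]
seat=[(.6404,.1412),(.6519,.0501),(.6633,-.041),(.6752,-.132)]
for c,d,q in zip(T,S,seat):
    p,e=tri(un(c,(190,110),5),un(d,(165,200),5));print(p.round(4),(p[:2]-q).round(4))
print(ctrl.sign_off())
E
```

```text
[0.6411 0.1409 0.1503] [ 0.0007 -0.0003]
[0.6518 0.0513 0.1493] [-0.0001  0.0012]
[ 0.6624 -0.04    0.1503] [-0.0009  0.001 ]
[ 0.6745 -0.1317  0.1509] [-0.0007  0.0003]
the job is handed in; nothing more can be done
None
```

All four vases now stand in the display stand in the order of their boxes, left to right: red, turquoise, yellow, cobalt. I handed the job in at about 28 s of the 109 s allowed.

- **Placing:** I lowered each vase until the wrist force showed it had touched the seat floor, at about 5 N, before opening the gripper. No vase was tipped or dropped.
- **Last check, position:** Measured from both cameras, every vase lip is within about 1.5 mm of the seat centre I had measured, against the 13 mm allowed. All four look upright.
- **Last check, surroundings:** The mug and the pumpkin look unmoved. The arm partly covered the bowl in the last top picture, but it never went low near it. I left the green look-alike vases alone. The gripper ended open and well above everything.
- **Disagreements:** The two cameras differ by 3–5 mm, so I used the midpoint between them. That puts their heights about 4 mm above the stated ones: lips at 0.150 m instead of 0.146 m. On the 26 mm necks the gripper opening read 0.37, about 32 mm if the scale is linear, but every grip held.

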